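Free a plugged outlet of the bench air distributor and park its plug

ROBOT

A 6-joint arm with a two-finger parallel gripper is mounted at the origin on a cart in front of the work surface, level with it; the furniture and walls round the work are solid. World frame = base frame: x ahead of the robot, y to its left, z up, the work surface at z = 0. Lengths are in m, angles in rad, forces in N, time in s.
With the tool pointing down it reaches from about 0.275 to 1 m from the base axis. Payload 8.4 kg.
Tool frame: the origin (TCP) lies on the centre line of the jaws, within the pads' length; the fingertips stand 19 mm ahead of it and the grasp point (between the pads) is the TCP (robot.tip_extent is the distance from the TCP to the fingertips, in m); z points along the fingers, y is the line along which they close (so a half turn about z gives the same grasp; the last joint's range is limited). The gripper opens to 85 mm and grips with 20 to 120 N. Pads are 22 mm wide; open, the fingers measure 114 mm over their backs; the gripper's body (76 mm by 85 mm) begins 54 mm behind the grasp point. The pads swing forward as they close: fully open they stand 13 mm farther back than shut.
Start: joints at [-1.233, 0.353, 1.633, -0, 1.155, -0.002], TCP at [0.208, -0.589, 0.25] pointing down, gripper open.
Joint ranges: [-2.63, 2.63], [-0.92, 2.1], [0.06, 2.66], [-1.3, 4.44], [0, 2.69], [-3.02, 3.02]. Speed limits (rad/s): [2.22, 2.22, 2.79, 3.14, 3.14, 3.14].

INTERFACE

Orientations are given as [roll, pitch, yaw] about the fixed x, y, z axes, in that order (R = Rz(yaw) Ry(pitch) Rx(roll)).
In Python, from rig import robot, optics, finish_job gives the robot as it stands.
- The arm moves only by the shell command python3 -m handwheel 'ROWS'. ROWS is JSON, a list of rows, each a list of 7 numbers: the turn, a rotation vector about the tool's x, y, z in rad, then the shift along the tool's x, y, z in mm, then the opening, from -1 (shut) to 1 (fully open). A call has 1 to 12 rows; each row is the pose to reach, as a shift and turn from the pose commanded when the call began, along the tool's axes at that moment; what a row does not reach only later rows make up. A row lasts 1/10 s, in which the tool goes at most 50 mm and 8.59 degrees, less where a joint would pass 70% of its speed; a pose out of reach is approached as far as the arm can. A call with a gripper value outside its range is refused whole. The fingers move at their own pace and stop on an object; the grip force is fixed at half the most. Time passes only in rows, so rows that repeat a pose let the fingers close. It gives the time, the measured TCP pose, the force, the opening and the grip force at its end, in the units of the state.
- robot.sense(): the state, without advancing time (a new reading comes with each control period).
- optics.capture(name): name is "side" or "top" or "wrist"; returns a dict with "color" (384x512x3 uint8, red, green, blue), "range_z" (384x512 float32, m along the optical axis (not along the pixel's ray), 0 where there is no reading), "intrinsics" (3x3 intrinsics, pixels), "rvec" (rotation vector, rad) and "tvec" (3), from world to camera coordinates, as OpenCV has them. Camera axes: x right, y down, z forward; pixel columns grow to the right and rows downward; lengths in m; the calibration is good to about 2 mm. A picture is of the moment at which its call begins.
- finish_job(): hands the job in; it is judged then, once.
The state is a dict: "time_s": time; "joint_pos": joint angles; "joint_velocities": joint speeds; "effort": joint torques, N m; "ee_pos": TCP position; "orientation": TCP orientation; "ft_force": force on the tool from outside, world axes, zero at the start; "wrist_torque": the same for the moment, N m; "grip_width": finger opening in m; "grasp_force": force on a finger pad.
Only numpy, scipy, OpenCV 4.12 (cv2) and the standard library are available. Lean on these libraries where they do the work, as an engineer would, in place of code of your own. Each camera call takes 0.05 s, during which the arm holds its last target. There are 200 camera calls.

TASK

Free the outlet of the bench air distributor that is closed by the round blanking plug: turn its coupling's sleeve clockwise (from above) until the notch in the flange stands over the locking pin, and push it down to its stop, without forcing it on pin or stop, so that the plug springs up. Draw the plug out, let the sleeve snap back up, and stand the plug upright and fully home in the parking bore between the outlets. Leave the silencer locked in the other outlet and do not push the things round about aside.

Things in the scene. Friction and masses are not known exactly. Their poses are not given: they have to be found in the camera images.
- distributor: Fixed aluminium block, 70 (x) x 250 (y) x 40 mm high on the worktop, with a foot plate 92 mm wide; on its top two equal quick couplings pointing straight up, 75 mm either side of the middle, and an empty parking bore in the middle. At its +y end an inlet with a lever, 47 mm high, reaches to 190 mm. Origin: centre of its underside; y along the row, z up, -x towards the robot. Turned up to 0.35 rad.
- park (a point): Centre of the mouth of the parking bore, in the block's top face (40 mm above the worktop). Bore: 17 mm diameter, 30 mm deep, vertical, mouth chamfered 1.5 mm. Fully home, the plug's head rests on the block's top face.
- grip_a (a point): On the vertical axis of the coupling at the block's +y side, 76 mm above the worktop: half-way up its sleeve when that is up. Sleeve: knurled steel tube, 34 mm diameter, from 60 to 92 mm above the worktop, its lowest 8 mm a flange of 40 mm diameter. It turns with slight friction and slides down against a spring (6 N when up, 10 N when down).
- grip_b (a point): The same point of the equal coupling at the block's -y side. All words and numbers given for coupling a hold for b.
- sleeve_a (a joint): How far the sleeve at grip_a is pushed down, m: 0 up (locked), 0.0085 on its rigid stop. Near the stop the jaws let go and a sprung valve throws the plug up by 6 to 7 mm. If the sleeve is then let go it stays part-way down (3 to 6 mm), held by the plug's nose, until the plug is drawn out, which takes a few newtons; then it snaps up.
- sleeve_b (a joint): The same for the sleeve at grip_b.
- pin_a (a point): Outer end of the locking pin of the coupling at grip_a: a fixed square steel pin, 5 x 5 mm, just under the flange on the block's -x side, ending 21 mm from the axis. The flange has one notch, about 10 mm wide. Unless the notch stands over the pin (within 0.07 rad) the flange strikes the pin after about 1.2 mm.
- pin_b (a point): The same pin of the coupling at grip_b. On both couplings the notch stands at the start 0.35 to 1.45 rad anticlockwise (seen from above) of the pin, so the sleeve must be turned clockwise by that much. How much is not measured: it has to be felt, or seen.
- seat_a: Fixed brass foot of the coupling at grip_a: a hexagon 34 mm across, 9 mm high, on the block's top face, the round shoulder above it that stops the sleeve, and the pin. Origin: on the axis, 40 mm above the worktop. More than 40 N on pin or shoulder is forcing it.
- seat_b: The same foot of the coupling at grip_b.
- plug_mid (a point): Middle of the blanking plug, half-way up its axis. Steel, 53 mm long, about 70 g: round ribbed head, 22 mm diameter, 25 mm long, its underside 1.5 mm above this point; nose below it 28 mm long, 14 mm thick, grooved. It starts upright, locked in either coupling: head then 94 to 119 mm above the worktop, its underside 2 mm above the sleeve's top edge.
- silencer_mid (a point): Middle of the exhaust silencer that is locked in the other coupling: a brass hexagon 21 mm across, 9 mm high, under a slim sintered stem of 17 mm diameter with a conical tip 139 mm above the worktop.
- tape_roll: Roll of tape lying flat, 66 mm across, 18 mm high, in front of the block. Origin: centre of its underside.
- ph_strips: Flat carton, 52 x 82 x 24 mm, in front of the block. Origin: centre of its underside.
- timer: Small flat timer, 57 x 63 x 17 mm, beside the -y end of the block. Origin: centre of its underside.
- hdpe_125: White plastic bottle, 49 mm diameter, 100 mm high, behind the block. Origin: centre of its underside.
- vial_2: Small glass vial with black cap, 25 mm diameter, 58 mm high, behind the block. Origin: centre of its underside.
- beaker_b: Small glass beaker, 53 x 59 mm, 61 mm high, behind the block. Origin: centre of its underside.
There are look-alikes about, which are no part of the job. What is shaped like the part that bears plug_mid but green, orange or red is not meant.

How it is judged:
On the way, in this order (a step that is already met when the one before it is completed fails the run):
1. the sleeve is pushed down and the plug springs up (value of joint any of sleeve_a, sleeve_b above 0.003 m and z of plug_mid in the frame of park above 0.0555 m), for 0.1 s.
2. the plug is drawn clear of the coupling and both sleeves are up again (z of plug_mid in the frame of park above 0.078 m and value of joint each of sleeve_a, sleeve_b below 0.0015 m), for 0.1 s.
At the end, for the whole second after the job is handed in: The blanking plug stands upright (within 0.1 rad) and fully home in the parking bore (head down on the block within 3 mm, within 4 mm of the bore's axis), both sleeves are fully up (within 1.5 mm), and the silencer is still locked in its coupling (moved less than 5 mm) (horizontal distance between plug_mid and park below 0.004 m and z of plug_mid in the frame of park between -0.006 and 0.0015 m and angle between plug_mid's own z axis and vertical below 0.1 rad and value of joint each of sleeve_a, sleeve_b below 0.0015 m and distance of silencer_mid from where it was at the start of the episode below 0.005 m); the robot touches nothing.
It fails at once if a sleeve is forced onto its locking pin or stop with more than 40 N (contact force between any of seat_a, seat_b and anything else above 40 N).
It fails at once if the silencer is disturbed by more than 5 mm (distance of silencer_mid from where it was at the start of the episode above 0.005 m).
It fails at once if a bystander is pushed more than 30 mm (distance of any of tape_roll, ph_strips, timer, hdpe_125, vial_2, beaker_b from where it was at the start of the episode above 0.03 m).
It also fails if it takes over 61 s, if anything falls off the work surface, if the arm or the gripper's body presses on something with over 40 N, if the wrist force passes 120 N, or if a joint passes its speed limit or range.

## Working session

There is one attempt and no reset: what is moved stays moved. The work goes in short steps, Python scripts to look and compute and a shell command to move; the robot and the scene stay as the last step left them, time stands still between calls to the robot, and variables do not carry over. Pictures are saved under pics/ and viewed, at most 10 in all, crops included, and the job is handed in when it is done.

```bash
mkdir -p pics; ls
cat > h.py <<'E'
import numpy as np, cv2
from rig import robot, optics
def cap(n):
    c=optics.capture(n); c['R']=cv2.Rodrigues(np.array(c['rvec'],float))[0]; c['t']=np.array(c['tvec'],float).ravel(); c['K']=np.array(c['intrinsics'],float); return c
def cloud(c):
    z=c['range_z'].astype(float); h,w=z.shape; u,v=np.meshgrid(np.arange(w),np.arange(h)); K=c['K']
    p=np.stack([(u-K[0,2])/K[0,0]*z,(v-K[1,2])/K[1,1]*z,z],-1)
    P=(p-c['t'])@c['R']; P[z==0]=np.nan; return P
def save(c,f,box=None,s=1):
    im=c['color'][...,::-1]
    if box: im=im[box[1]:box[3],box[0]:box[2]]
    cv2.imwrite('pics/'+f,cv2.resize(im,None,fx=s,fy=s,interpolation=cv2.INTER_CUBIC))
def proj(c,X): 
    q=c['R']@np.array(X)+c['t']; q=c['K']@q; return q[:2]/q[2]
E
python3 - <<'E'
from h import *
import pickle
a=cap('top');b=cap('side')
pickle.dump((a,b),open('v0.pkl','wb'))
im=np.hstack([cv2.resize(x['color'],(400,300),interpolation=cv2.INTER_AREA) for x in (a,b)])
save(a,'top.png',None,1.5);save(b,'side.png',None,1.5)
for x in(a,b):print(-x['R'].T@x['t'],x['R'][2])
print(robot.sense())
E
```

```text
pics
[0.38142134 0.00760056 1.03605374] [ 0.20965205 -0.0135796  -0.97768175]
[0.35955004 0.66893957 0.56053813] [ 0.27943855 -0.78188176 -0.55729257]
{'time_s': 0.1, 'joint_pos': array([-1.23339900e+00,  3.53612064e-01,  1.63402888e+00, -3.78912191e-06,
        1.15520088e+00, -2.35532070e-03]), 'joint_velocities': array([-9.68902999e-06, -1.80173961e-03, -2.04547052e-03, -4.60558831e-04,
        1.35386976e-03,  1.02082778e-03]), 'effort': array([-2.30552923e-04, -6.06358409e+01, -3.42817748e+01, -6.54103656e-05,
        3.84049286e-03,  2.45672317e-05]), 'ee_pos': array([ 0.20818061, -0.58889843,  0.24962924]), 'orientation': array([-3.14034348e+00,  5.22465990e-07,  3.39754179e-01]), 'ft_force': array([-0.18197157,  0.01636167, -0.37062458]), 'wrist_torque': array([-0.00170053, -0.02527576, -0.0091111 ]), 'grasp_force': 0.0, 'grip_width': 0.08583005175150872}
```

View pics/top.png

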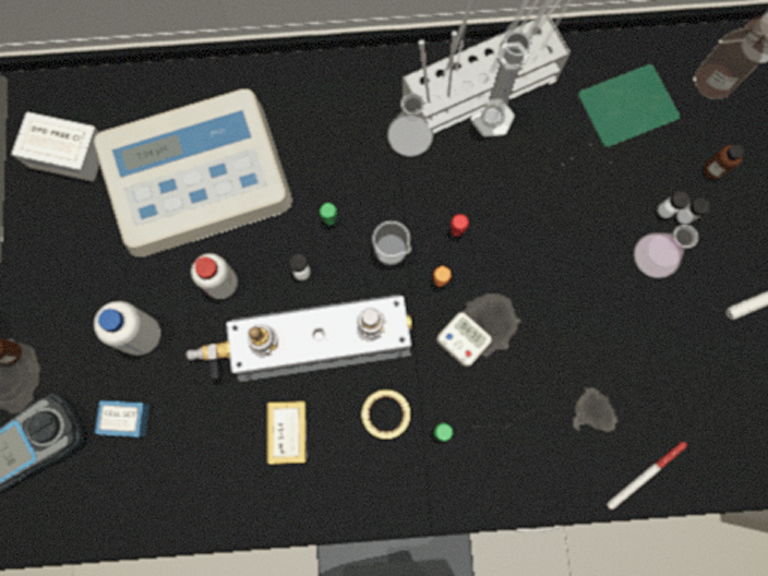

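View pics/side.png

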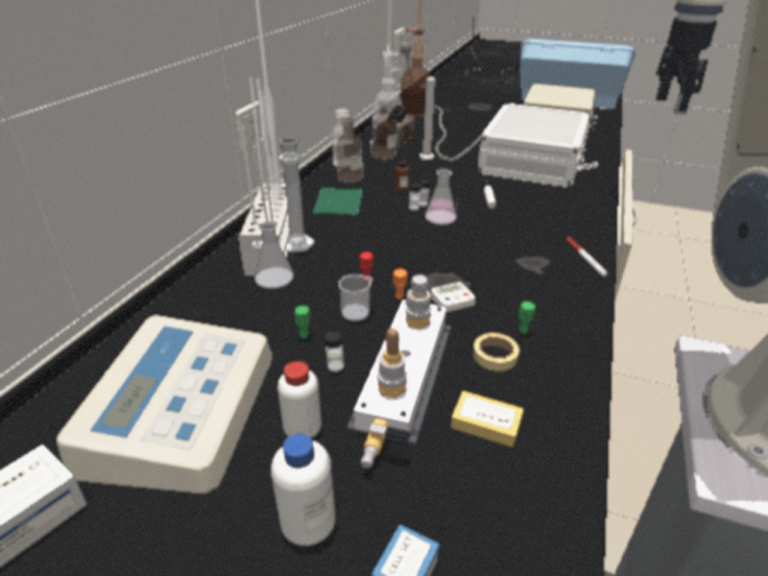

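The top view shows the inlet end (205,352) at +y. The brass silencer is in coupling a at (262,335), and the steel plug is in coupling b at (371,318). The parking bore is at (319,334). The look-alikes are green (328,213) and (444,432), red (459,225) and orange (442,275). All of them are coloured and stand on the table, so the steel plug in coupling b is the one meant. Next I measure it and check with a crop.

Run:
```python
from h import *
import pickle
a,b=pickle.load(open('v0.pkl','rb'))
for n,c in(('top',a),('side',b)):
    P=cloud(c); z=P[...,2]
    g=c['color'].astype(float).mean(-1)
    m=(abs(z-.04)<.004)&(abs(P[...,0]-.47)<.2)&(abs(P[...,1]-.03)<.25)&(g>130)
    nn,l,st,_=cv2.connectedComponentsWithStats(m.astype(np.uint8)); k=1+st[1:,4].argmax()
    q=P[l==k][:,:2]; r=cv2.minAreaRect((q*1000).astype(np.float32)); print(n,st[k],r,np.median(P[l==k][:,2]))
    # tall parts near block
    cx,cy=np.array(r[0])/1000
    for lo,hi in((.088,.096),(.112,.123),(.125,.145)):
        mm=(z>lo)&(z<hi)&(abs(P[...,0]-cx)<.09)&(abs(P[...,1]-cy)<.12)
        nn,l2,st2,_=cv2.connectedComponentsWithStats(mm.astype(np.uint8))
        for j in range(1,nn):
            if st2[j,4]>4:
                Q=P[l2==j]; print(lo,st2[j],Q.mean(0).round(4),np.ptp(Q,axis=0).round(4))
u,v=247,213
im1=cv2.resize(a['color'][190:260,140:290,::-1],(800,373),interpolation=cv2.INTER_CUBIC)
cv2.imwrite('pics/crop.png',im1)
```

```text
top [ 152  198  122   50 3069] ((535.4152221679688, 84.9091796875), (70.70513153076172, 250.25216674804688), 4.15217924118042) 0.03928213770356034
0.088 [239 205  17  17 103] [0.538  0.0102 0.0913] [0.033  0.0327 0.0074]
0.088 [165 216  17  17  99] [0.5271 0.1566 0.0913] [0.0332 0.0325 0.0077]
0.112 [242 206  11  11  97] [0.5404 0.0101 0.1179] [0.0199 0.0201 0.0081]
0.112 [171 222   5   5   9] [0.5253 0.1538 0.117 ] [0.0085 0.007  0.0086]
0.125 [166 217   9  10  62] [0.5286 0.1585 0.1344] [0.016  0.0155 0.0166]
side [ 236  200   61   83 1691] ((536.5469970703125, 87.1053466796875), (70.60614013671875, 252.50201416015625), 4.284530162811279) 0.04122181741336917
0.088 [271 193  16   9  86] [0.5399 0.0206 0.0925] [0.0328 0.0316 0.0078]
0.088 [252 235  18  12 112] [0.5283 0.1702 0.0925] [0.0325 0.0295 0.0078]
0.112 [274 183  11   8  69] [0.5412 0.0153 0.1184] [0.0222 0.0225 0.0099]
0.112 [257 228   9   6  42] [0.529  0.1682 0.1176] [0.0146 0.0093 0.0109]
0.125 [257 218   9  11  76] [0.5296 0.166  0.1338] [0.0163 0.0125 0.0162]
```

View pics/crop.png

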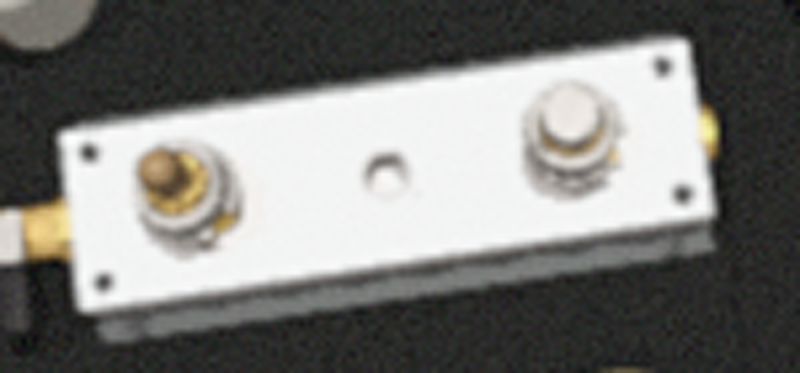

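The crop confirms it: the plain steel round plug is in coupling b at crop (572,112), and the brass silencer is in a at (165,170). The block centre is about (0.536, 0.086) with yaw about 0.073, which puts b near (0.541, 0.011) and park near (0.536, 0.086). I'll get the wrist camera's geometry before moving.

Run:
```python
from h import *
from scipy.spatial.transform import Rotation as Ro
w=cap('wrist'); s=robot.sense()
Rt=Ro.from_euler('xyz',s['orientation']).as_matrix()
C=-w['R'].T@w['t']
print('cam in tool',Rt.T@(C-s['ee_pos']),'axes cols in tool',(Rt.T@w['R'].T).round(3)); print(w['K'],robot.tip_extent)
def to(p,dyaw=0): print((Rt.T@(np.array(p)-s['ee_pos'])*1000).round(1))
to([.45,-.06,.25]); to([.541,.011,.25])
```

```text
cam in tool [ 0.07595208  0.00152615 -0.12378654] axes cols in tool [[-0.001 -0.956 -0.295]
 [ 1.    -0.001 -0.001]
 [ 0.001 -0.295  0.956]]
[[282.15897973   0.         251.85177893]
 [  0.         282.15897973 187.81628638]
 [  0.           0.           1.        ]] 0.019
[ 4.043e+02 -4.181e+02  2.000e-01]
[ 5.137e+02 -4.547e+02  2.000e-01]
```

```bash
python3 -m handwheel '[[0,0,-1.75,450,-400,0,1],[0,0,-1.75,450,-400,0,1],[0,0,-1.75,450,-400,0,1],[0,0,-1.75,450,-400,0,1],[0,0,-1.75,450,-400,0,1],[0,0,-1.75,450,-400,0,1],[0,0,-1.75,450,-400,0,1],[0,0,-1.75,450,-400,0,1],[0,0,-1.75,450,-400,0,1],[0,0,-1.75,450,-400,0,1],[0,0,-1.75,450,-400,0,1],[0,0,-1.75,450,-400,0,1]]'
cat >> h.py <<'E'
from scipy.spatial.transform import Rotation as Ro
def goal(p,yaw):
    s=robot.sense(); Rt=Ro.from_euler('xyz',s['orientation']).as_matrix()
    G=Ro.from_euler('xyz',[np.pi,0,yaw]).as_matrix()
    print('shift',(Rt.T@(np.array(p)-s['ee_pos'])*1000).round(1),'rot',Ro.from_matrix(Rt.T@G).as_rotvec().round(3),'q',s['joint_pos'].round(2),'F',s['ft_force'].round(1),'T',s['wrist_torque'].round(2))
E
python3 -c "
from h import *
goal([.541,.011,.20],3.9)"
```

```text
time_s: 1.35
ee_pos: [0.4988, -0.0619, 0.2504]
orientation: [3.141, 0.0, 2.096]
ft_force: [0.7, -1.3, -0.2]
grip_width: 0.0855
grasp_force: 0.0
shift [42.  73.1 50.4] rot [-0.     0.    -1.804] q [-0.13  0.16  1.89 -0.    1.09 -0.65] F [ 0.7 -1.3 -0.2] T [0.01 0.01 0.05]
```

```bash
python3 -m handwheel '[[0,0,-0.15,42,73,50,1],[0,0,-0.3,42,73,50,1],[0,0,-0.45,42,73,50,1],[0,0,-0.6,42,73,50,1],[0,0,-0.75,42,73,50,1],[0,0,-0.9,42,73,50,1],[0,0,-1.05,42,73,50,1],[0,0,-1.2,42,73,50,1],[0,0,-1.35,42,73,50,1],[0,0,-1.5,42,73,50,1],[0,0,-1.65,42,73,50,1],[0,0,-1.8,42,73,50,1]]'
python3 - <<'E'
from h import *
import pickle
w=cap('wrist'); pickle.dump(w,open('w1.pkl','wb')); save(w,'w1.png',None,1.5)
P=cloud(w);z=P[...,2]
m=(z>.112)&(z<.124)&(np.hypot(P[...,0]-.541,P[...,1]-.011)<.02)
q=P[m]; print(m.sum(),q.mean(0),np.ptp(q,axis=0))
m=(z>.115)&m;print(cv2.minEnclosingCircle((P[m][:,:2]*1000).astype(np.float32)),P[m].mean(0))
m=(z>.087)&(z<.096)&(np.hypot(P[...,0]-.541,P[...,1]-.011)<.025)
print(cv2.minEnclosingCircle((P[m][:,:2]*1000).astype(np.float32)),P[m].mean(0))
for X in([.541,.011,.119],[.541-.021,.011,.06],[.541,.011,.06],[.536,.086,.04]):print(proj(w,X))
goal([.541,.011,.086],3.9)
E
```

```text
time_s: 2.55
ee_pos: [0.5406, 0.0087, 0.2001]
orientation: [3.141, -0.0, -2.387]
ft_force: [-0.6, -0.2, -0.3]
grip_width: 0.0852
grasp_force: 0.0
627 [0.54142704 0.00917724 0.11866332] [0.02133475 0.02193811 0.0091838 ]
((542.2062377929688, 9.94069766998291), 10.925704956054688) [0.54172083 0.00947107 0.11908926]
((542.1465454101562, 9.867284774780273), 16.922819137573242) [0.53727777 0.00492923 0.09194084]
[255.92454904 204.81181041]
[270.08538607 168.18176919]
[255.04396245 183.53294107]
[307.92270427 220.32109688]
shift [ -1.9   1.4 114.1] rot [ 0.    -0.     0.005] q [ 0.01  0.28  1.86 -0.    1.   -2.32] F [-0.7  0.1 -0.1] T [-0.02 -0.01  0.07]
```

View pics/w1.png

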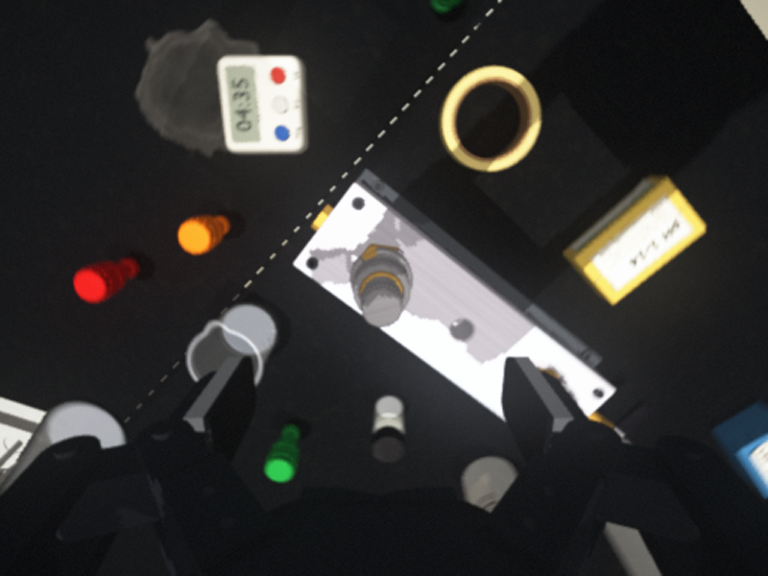

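The view shows the plug head at (383,303), its coupling between the open fingers, the bore at (461,328) and the orange and red look-alikes off to the left. Head and sleeve circles agree on the axis (0.542, 0.010). I'll enlarge it to find the notch and the pin.

Run:
```python
from h import *
import pickle
w=pickle.load(open('w1.pkl','rb'))
x0,y0,s=215,150,9
save(w,'n1.png',(x0,y0,x0+85,y0+66),s)
im=cv2.imread('pics/n1.png')
c=np.array([.5422,.0099])
for t in np.arange(0,1.9,.2):
    a=np.pi+.073+t
    for r,z in((.020,.0676),(.0245,.0676)):
        p=proj(w,[c[0]+r*np.cos(a),c[1]+r*np.sin(a),z]); q=tuple(int(v) for v in ((p-[x0,y0])*s+s/2))
        if r>.022: cv2.putText(im,'%.1f'%t,q,0,.4,(0,0,255),1)
        else: cv2.circle(im,q,2,(0,255,0),-1)
cv2.imwrite('pics/n1.png',im)
```

```text
(no output)
```

View pics/n1.png

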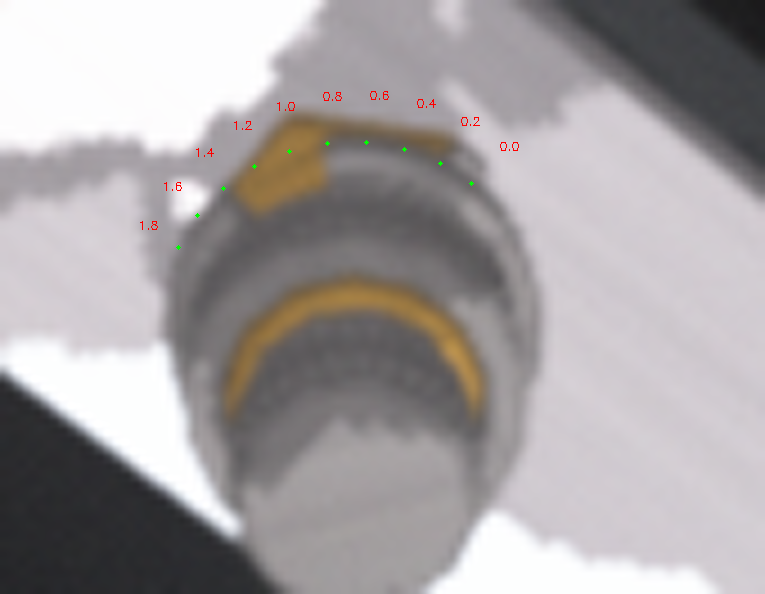

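The notch shows as a brass gap between roughly (328,150) and (240,185) in the crop, which is 0.83 to 1.32 rad. Its centre is therefore about 1.07 rad anticlockwise of the pin at (485,165). Next I descend and grip the sleeve.

```bash
python3 -m handwheel '[[0,0,0,-2,0,30,1],[0,0,0,-2,0,60,1],[0,0,0,-2,0,90,1],[0,0,0,-2,0,105,1],[0,0,0,-2,0,114,1],[0,0,0,-2,0,114,1]]'
python3 -c "
from h import *
goal([.5422,.0099,.086],3.9)"
```

```text
time_s: 3.2
ee_pos: [0.5416, 0.01, 0.0853]
orientation: [3.14, -0.002, -2.395]
ft_force: [0.4, 0.5, 0.6]
grip_width: 0.0853
grasp_force: 0.0
shift [-0.3 -0.5 -0.7] rot [ 0.001 -0.002 -0.012] q [ 0.02  0.44  1.94  0.    0.76 -2.3 ] F [0.4 0.5 0.6] T [-0.05  0.07 -0.  ]
```

```bash
python3 -m handwheel '[[0,0,0,0,0,0,0],[0,0,0,0,0,0,0],[0,0,0,0,0,0,-0.15],[0,0,0,0,0,0,-1],[0,0,0,0,0,0,-1],[0,0,0,0,0,0,-1],[0,0,0,0,0,0,-1],[0,0,0,0,0,0,-1]]'
python3 - <<'E'
from h import *
import pickle
w=cap('wrist'); pickle.dump(w,open('w2.pkl','wb'))
goal([.5422,.0099,.086],3.9)
x0,y0,s=190,190,6
save(w,'n2.png',(x0,y0,x0+130,y0+96),s)
im=cv2.imread('pics/n2.png')
c=np.array([.5422,.0099])
for t in np.arange(-.4,1.9,.2):
    a=np.pi+.073+t
    for r,z in((.020,.0676),(.0245,.0676)):
        p=proj(w,[c[0]+r*np.cos(a),c[1]+r*np.sin(a),z]); q=tuple(int(v) for v in ((p-[x0,y0])*s+s/2))
        if r>.022: cv2.putText(im,'%.1f'%t,q,0,.4,(0,0,255),1)
        else: cv2.circle(im,q,2,(0,255,0),-1)
cv2.imwrite('pics/n2.png',im)
E
```

```text
time_s: 4.0
ee_pos: [0.5414, 0.0111, 0.0868]
orientation: [3.14, 0.0, -2.394]
ft_force: [-4.8, 7.3, 6.6]
grip_width: 0.0324
grasp_force: 58.9
shift [ 0.3 -1.4  0.9] rot [ 0.002  0.    -0.011] q [ 0.02  0.44  1.94  0.    0.77 -2.3 ] F [-4.7  7.9  7.3] T [ 1.09  0.71 -0.04]
```

View pics/n2.png

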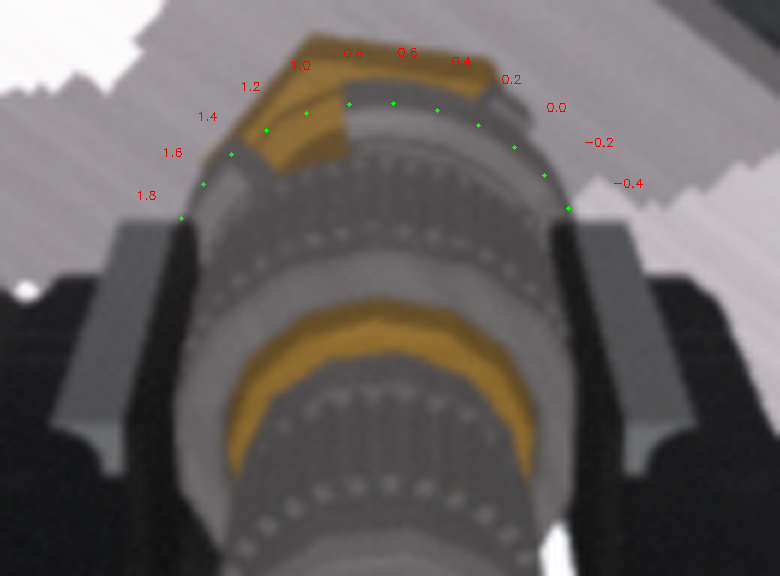

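The gripped view shows the notch edges at crop (345,95) and (248,140), which puts the centre at about 1.05 rad, and the pin at (512,108). The fingertips rest on the flange with 7 N of lift and some side load. I'll relieve both before turning, and check the pin's angle against the picture.

```bash
python3 -m handwheel '[[0,0,0,-0.2,0.5,-0.8,-1],[0,0,0,-0.4,1,-1.5,-1],[0,0,0,-0.4,1,-1.5,-1]]'
python3 - <<'E'
from h import *
import pickle
w=pickle.load(open('w2.pkl','rb'))
goal([.5415,.0111,.086],3.9)
for c in([.5422,.0099],[.5415,.0111]):
  for t in(-.1,0,.1):
    a=np.pi+.073+t; print(t,[((proj(w,[c[0]+.021*np.cos(a),c[1]+.021*np.sin(a),z])-[190,190])*6+3).round() for z in(.054,.0588)])
  for t in(.75,.8,.85,1.25,1.3,1.35):
    a=np.pi+.073+t; print(t,[((proj(w,[c[0]+.02*np.cos(a),c[1]+.02*np.sin(a),z])-[190,190])*6+3).round() for z in(.060,.068)])
E
```

```text
time_s: 4.35
ee_pos: [0.5414, 0.0113, 0.0881]
orientation: [3.141, -0.0, -2.393]
ft_force: [-4.2, 3.7, 4.6]
grip_width: 0.0322
grasp_force: 59.6
shift [ 0.  -0.2  2.1] rot [ 0.001 -0.    -0.01 ] q [ 0.02  0.44  1.94  0.    0.77 -2.3 ] F [-4.2  3.7  4.6] T [0.32 0.64 0.03]
-0.1 [array([525., 100.]), array([530., 118.])]
0 [array([510.,  87.]), array([514., 105.])]
0.1 [array([493.,  75.]), array([496.,  93.])]
0.75 [array([361.,  74.]), array([361., 105.])]
0.8 [array([351.,  75.]), array([350., 106.])]
0.85 [array([340.,  77.]), array([339., 107.])]
1.25 [array([263., 106.]), array([257., 138.])]
1.3 [array([254., 111.]), array([248., 143.])]
1.35 [array([246., 117.]), array([240., 150.])]
-0.1 [array([539., 103.]), array([544., 121.])]
0 [array([523.,  90.]), array([528., 108.])]
0.1 [array([506.,  78.]), array([510.,  96.])]
0.75 [array([375.,  77.]), array([376., 108.])]
0.8 [array([365.,  78.]), array([365., 109.])]
0.85 [array([354.,  80.]), array([354., 111.])]
1.25 [array([277., 109.]), array([272., 141.])]
1.3 [array([268., 114.]), array([263., 147.])]
1.35 [array([260., 120.]), array([255., 153.])]
```

```bash
python3 -m handwheel '[[0,0,0.1,0,0,0,-1],[0,0,0.2,0,0,0,-1],[0,0,0.3,0,0,0,-1],[0,0,0.4,0,0,0,-1],[0,0,0.5,0,0,0,-1],[0,0,0.6,0,0,0,-1],[0,0,0.7,0,0,0,-1],[0,0,0.8,0,0,0,-1],[0,0,0.9,0,0,0,-1],[0,0,1,0,0,0,-1],[0,0,1.06,0,0,0,-1],[0,0,1.06,0,0,0,-1]]'
python3 - <<'E'
from h import *
import pickle
w=cap('wrist'); pickle.dump(w,open('w3.pkl','wb'))
goal([.5415,.0111,.086],3.9-1.06)
x0,y0,s=190,190,6
save(w,'n3.png',(x0,y0,x0+130,y0+96),s)
im=cv2.imread('pics/n3.png')
c=np.array([.5418,.0105])
for t in np.arange(-1.2,.8,.2):
    a=np.pi+.073+t
    for r,z in((.020,.0676),(.0245,.0676)):
        p=proj(w,[c[0]+r*np.cos(a),c[1]+r*np.sin(a),z]); q=tuple(int(v) for v in ((p-[x0,y0])*s+s/2))
        if r>.022: cv2.putText(im,'%.1f'%t,q,0,.4,(0,0,255),1)
        else: cv2.circle(im,q,2,(0,255,0),-1)
cv2.imwrite('pics/n3.png',im)
E
```

```text
time_s: 5.55
ee_pos: [0.5411, 0.0114, 0.0878]
orientation: [-3.142, -0.002, 2.827]
ft_force: [-5.2, 4.4, 4.9]
grip_width: 0.0322
grasp_force: 59.8
shift [-0.4 -0.2  1.9] rot [ 0.    -0.002 -0.011] q [ 0.02  0.44  1.94  0.    0.77 -1.24] F [-5.   3.2  5.6] T [ 0.44  0.94 -0.03]
```

View pics/n3.png

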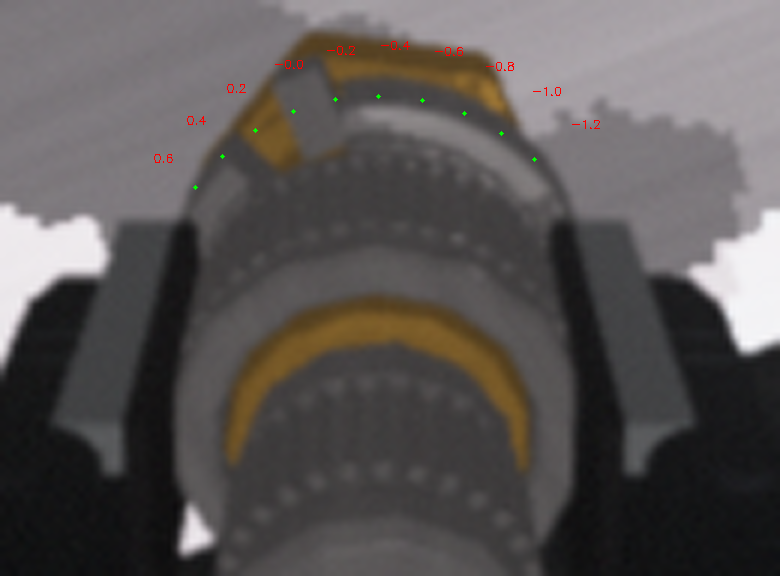

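Run:
```python
from h import *
import pickle
for f in('w2','w3'):
    w=pickle.load(open(f+'.pkl','rb')); c=w['color'].astype(int); print(f,list(range(226,254)))
    for r in range(202,219): print(r,' '.join('%4d'%v for v in (c[r,226:254,0]-c[r,226:254,2])))
```

```text
w2 [226, 227, 228, 229, 230, 231, 232, 233, 234, 235, 236, 237, 238, 239, 240, 241, 242, 243, 244, 245, 246, 247, 248, 249, 250, 251, 252, 253]
202    0    1    1    1    2    1    0    1    3   13   32   50   60   70   79   82   84   85   86   87   85   82   84   82   76   69   69   67
203    1    1    1    1    0    1    1    3   13   31   48   57   70   81   85   86   83   85   85   83   75   56   41   35   31   26   26   27
204    0    1    1    0    1    1    3    9   28   48   56   70   80   86   86   86   85   83   82   75   61   29   10    6    5    5    6    4
205    0    0    0    1    0    2    9   24   45   57   68   79   86   88   85   86   78   76   72   66   56   23    4    1    3    2    1    1
206    1    0    1    0    1    3   19   42   55   66   79   85   85   86   80   72   66   66   72   78   65   27    5    3    1    3    3    2
207    1    1    1    2    2   16   38   53   63   76   85   86   79   74   69   64   70   77   82   84   70   28    5    2    3    4    3    3
208    1    1    1    3   12   32   50   60   71   81   80   72   67   68   73   76   82   8
[... 3383 characters left out ...]
   1    4   18   46   68   74   75   74   74   65   41   13    4    3    3    6   13   19   15    6    3    2    1    1    3
215    8    3    2    0    2    5   19   48   66   73   71   68   57   45   17    4    5   12   23   31   26   17    7    3    3    2    1    2
216    3    2    2    3    0    2    4   18   41   61   68   58   52   46   25   13   13   17   16   15   11    8    4    1    3    2    2    3
217    2    2    2    3    1    2    1    5   16   37   50   50   40   29   17    8    8    7    3    4    2    1    1    1    1    1    2    3
218    2    2    3    3    2    0    1    3    3   12   24   29   18   10    4    1    3    2    2    3    1    2    3    1    2    2    2    3
```

The pin stands inside the notch with a small offset, about 0.02 to 0.03 rad still to go clockwise. I'll add that and start pressing gently.

```bash
python3 -m handwheel '[[0,0,0.025,0,0,0,-1],[0,0,0.025,0,0,0.5,-1],[0,0,0.025,0,0,1,-1],[0,0,0.025,0,0,1.5,-1],[0,0,0.025,0,0,2,-1],[0,0,0.025,0,0,2,-1]]'
```

```text
time_s: 6.2
ee_pos: [0.5412, 0.0114, 0.0859]
orientation: [-3.142, -0.002, 2.804]
ft_force: [-4.0, 3.5, 5.6]
grip_width: 0.032
grasp_force: 59.8
```

```bash
python3 -m handwheel '[[0,0,0,0,0,0.5,-1],[0,0,0,0,0,1,-1],[0,0,0,0,0,1.5,-1],[0,0,0,0,0,2,-1],[0,0,0,0,0,2,-1]]'
```

```text
time_s: 6.7
ee_pos: [0.5411, 0.0114, 0.084]
orientation: [-3.142, -0.002, 2.805]
ft_force: [-5.0, 3.2, 7.4]
grip_width: 0.0325
grasp_force: 59.9
```

```bash
python3 -m handwheel '[[0,0,0,0,0,0.6,-1],[0,0,0,0,0,1.2,-1],[0,0,0,0,0,1.8,-1],[0,0,0,0,0,2.4,-1],[0,0,0,0,0,3,-1],[0,0,0,0,0,3,-1]]'
```

```text
time_s: 7.3
ee_pos: [0.5412, 0.0114, 0.081]
orientation: [-3.142, -0.002, 2.804]
ft_force: [-5.2, 4.1, 8.1]
grip_width: 0.032
grasp_force: 59.9
```

Run:
```python
from h import *
b=cap('side'); P=cloud(b); z=P[...,2]
m=(np.hypot(P[...,0]-.5418,P[...,1]-.011)<.013)&(z<.135)&(z>.1); print(m.sum(), np.sort(z[m])[-6:] if m.sum() else '')
print(proj(b,[.5418,.011,.12]))
```

```text
43 [0.12658609 0.12699126 0.12740813 0.1279929  0.12812989 0.12877972]
[279.5442637  185.01547591]
```

```bash
python3 -m handwheel '[[0,0,0,0,0,0.4,-1],[0,0,0,0,0,0.8,-1],[0,0,0,0,0,1.2,-1],[0,0,0,0,0,1.2,-1]]'
```

```text
time_s: 7.75
ee_pos: [0.5412, 0.0114, 0.0799]
orientation: [-3.142, -0.002, 2.804]
ft_force: [-5.8, 4.5, 8.9]
grip_width: 0.0322
grasp_force: 60.0
```

```bash
python3 -m handwheel '[[0,0,0,0,0,0.3,-1],[0,0,0,0,0,0.6,-1],[0,0,0,0,0,0.8,-1],[0,0,0,0,0,0.8,-1]]'
```

```text
time_s: 8.15
ee_pos: [0.5412, 0.0114, 0.0798]
orientation: [-3.142, -0.001, 2.804]
ft_force: [-7.9, 4.5, 17.6]
grip_width: 0.032
grasp_force: 61.1
```

Run:
```python
from h import *
w=cap('wrist'); P=cloud(w); z=P[...,2]
m=(np.hypot(P[...,0]-.5418,P[...,1]-.011)<.012)&(z<.135)&(z>.1); print(m.sum(), np.percentile(z[m],[10,50,90]) if m.sum() else '')
```

```text
3325 [0.10703955 0.12016746 0.12649766]
```

The sleeve is on its stop at 17 N and the plug head has risen to about 126.5 mm. I'll release the sleeve, rise and turn so the fingers close along x, then check the plug's height.

```bash
python3 -m handwheel '[[0,0,0,0,0,-0.8,0.5],[0,0,0,0,0,-0.8,0.5],[0,0,0,0,0,-0.8,0.5],[0,0,0,0,0,-10,0.5],[0,0,0.15,0,0,-25,0.5],[0,0,0.3,0,0,-40,0.5],[0,0,0.45,0,0,-44,0.5],[0,0,0.6,0,0,-44,0.5],[0,0,0.75,0,0,-44,0.5],[0,0,0.9,0,0,-44,0.5],[0,0,1.05,0,0,-44,0.5],[0,0,1.16,0,0,-44,0.5]]'
python3 - <<'E'
from h import *
w=cap('wrist'); P=cloud(w); z=P[...,2]
d=np.hypot(P[...,0]-.5418,P[...,1]-.011)
m=(d<.013)&(z<.135)&(z>.118); print(m.sum(), np.percentile(z[m],[10,50,90]));print(cv2.minEnclosingCircle((P[m][:,:2]*1000).astype(np.float32)))
m=(d<.019)&(z<.097)&(z>.08); print(m.sum(), np.percentile(z[m],[10,50,90]))
goal([.5418,.0105,.1235],1.64)
E
```

```text
time_s: 9.4
ee_pos: [0.5421, 0.011, 0.1233]
orientation: [3.141, 0.0, 1.639]
ft_force: [-0.4, -0.2, -1.0]
grip_width: 0.0644
grasp_force: 0.0
1601 [0.12042602 0.12598029 0.12683891]
((542.3416137695312, 11.356084823608398), 11.509855270385742)
1369 [0.08433219 0.08887181 0.09318729]
shift [-0.5 -0.3 -0.2] rot [ 0.     0.    -0.007] q [ 0.02  0.38  1.92 -0.    0.84 -0.05] F [ 0.6  1.  -0.4] T [ 0.02 -0.01  0.02]
```

```bash
python3 -m handwheel '[[0,0,0,0,0,0,-1],[0,0,0,0,0,0,-1],[0,0,0,0,0,0,-1],[0,0,0,0,0,0,-1],[0,0,0,0,0,0,-1],[0,0,0,0,0,0,-1],[0,0,0,0,0,0,-1]]'
```

```text
time_s: 10.15
ee_pos: [0.5418, 0.0111, 0.1228]
orientation: [-3.141, 0.0, 1.645]
ft_force: [-1.5, 0.1, 2.3]
grip_width: 0.02
grasp_force: 58.6
```

```bash
python3 -m handwheel '[[0,0,0,0,0,-5,-1],[0,0,0,0,0,-10,-1],[0,0,0,0,0,-20,-1],[0,0,0,0,0,-35,-1],[0,0,0,0,0,-50,-1],[0,0,0,0,0,-50,-1],[0,0,0,0,0,-50,-1]]'
python3 - <<'E'
from h import *
w=cap('wrist');import pickle; pickle.dump(w,open('w4.pkl','wb')); P=cloud(w); z=P[...,2]
s=robot.sense()['ee_pos']
d=np.hypot(P[...,0]-s[0],P[...,1]-s[1])
m=(d<.014)&(z>s[2]-.012)&(z<s[2]+.01); print(m.sum(), np.percentile(z[m],[10,50,95]))
d=np.hypot(P[...,0]-.5418,P[...,1]-.011);m=(d<.019)&(z<.1)&(z>.08); print('sleeve',m.sum(), np.percentile(z[m],[10,50,90]))
# bore
m=np.hypot(P[...,0]-.536,P[...,1]-.086)<.03
top=m&(abs(z-.04)<.003);print('block z',np.median(z[top]))
b=m&(z<.034);q=P[b];print('bore px',b.sum(),q.mean(0),q.min(0),q.max(0))
p=proj(w,[.536,.086,.04]);print(p)
x0,y0=int(p[0])-40,int(p[1])-30
g=w['color'].astype(int).mean(-1);c=w['color'][max(0,y0):y0+60,max(0,x0):x0+80,::-1]
save(w,'w4.png',None,1.5)
goal([.536,.086,s[2]],1.64)
E
```

```text
time_s: 10.85
ee_pos: [0.5422, 0.0111, 0.1733]
orientation: [3.14, 0.0, 1.645]
ft_force: [-0.5, 0.5, -0.7]
grip_width: 0.0196
grasp_force: 59.8
1967 [0.16649198 0.17595699 0.17749248]
sleeve 1200 [0.08493438 0.09222335 0.09343151]
block z 0.04021733823467349
bore px 295 [0.53626377 0.0857347  0.01212125] [0.52794675 0.07712569 0.00846217] [0.54482033 0.09403037 0.03335684]
[249.66141834  99.35754403]
shift [75.1 -0.2  0. ] rot [ 0.    -0.     0.005] q [ 0.02  0.32  1.88  0.    0.94 -0.06] F [-1.4 -0.4 -0.6] T [-0.01 -0.01  0.05]
```

View pics/w4.png

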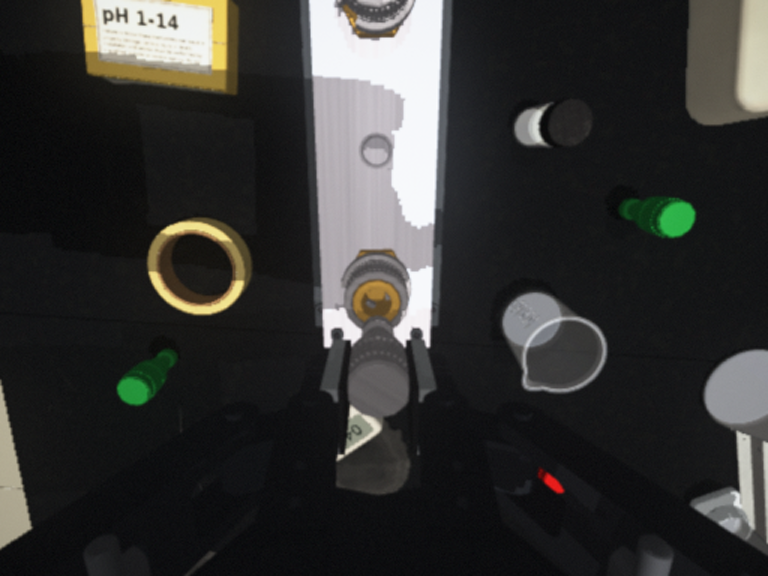

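The picture shows the plug held at (378,385), the freed sleeve up at 92 mm with its socket empty at (378,300), and the bore at (376,150). The bore depth points give a centre of (0.5364, 0.0856) and a 17 mm width, which is consistent.

```bash
python3 -m handwheel '[[0,0,0,25,0,0,-1],[0,0,0,50,0,0,-1],[0,0,0,74.7,-0.4,0,-1],[0,0,0,74.7,-0.4,0,-1],[0,0,0,74.7,-0.4,30,-1],[0,0,0,74.7,-0.4,60,-1],[0,0,0,74.7,-0.4,75,-1],[0,0,0,74.7,-0.4,78,-1],[0,0,0,74.7,-0.4,78,-1],[0,0,0,74.7,-0.4,78,-1]]'
python3 - <<'E'
from h import *
b=cap('side'); s=robot.sense()['ee_pos']
goal([.5363,.0856,s[2]],1.645)
for n in('wrist',):
    w=cap(n);P=cloud(w);z=P[...,2]
    d=np.hypot(P[...,0]-s[0],P[...,1]-s[1]);m=(d<.014)&(z>s[2]-.002)&(z<s[2]+.01);print(m.sum(),np.median(z[m]),cv2.minEnclosingCircle((P[m][:,:2]*1000).astype(np.float32)))
E
```

```text
time_s: 11.9
ee_pos: [0.5366, 0.0853, 0.0955]
orientation: [3.141, -0.0, 1.645]
ft_force: [-0.7, 0.3, -0.7]
grip_width: 0.02
grasp_force: 59.8
shift [ 0.2 -0.4 -0. ] rot [ 0.002 -0.    -0.   ] q [ 0.16  0.43  1.93 -0.    0.78  0.08] F [ 0.   0.3 -1. ] T [-0.03  0.05  0.01]
1543 0.09861184491265242 ((536.6990356445312, 85.43647003173828), 13.991386413574219)
```

```bash
python3 -m handwheel '[[0,0,0,0.2,-0.3,3,-1],[0,0,0,0.2,-0.3,6,-1],[0,0,0,0.2,-0.3,9,-1],[0,0,0,0.2,-0.3,12,-1],[0,0,0,0.2,-0.3,12,-1]]'
```

```text
time_s: 12.5
ee_pos: [0.5353, 0.0856, 0.0823]
orientation: [-3.141, 0.0, 1.645]
ft_force: [0.4, -0.1, -0.8]
grip_width: 0.0198
grasp_force: 59.8
```

```bash
python3 -m handwheel '[[0,0,0,0,0,4,-1],[0,0,0,0,0,8,-1],[0,0,0,0,0,12,-1],[0,0,0,0,0,16,-1],[0,0,0,0,0,18,-1],[0,0,0,0,0,18,-1]]'
```

```text
time_s: 13.1
ee_pos: [0.5354, 0.0857, 0.0644]
orientation: [-3.141, 0.0, 1.645]
ft_force: [-0.1, -0.6, -1.0]
grip_width: 0.0199
grasp_force: 59.8
```

```bash
python3 -m handwheel '[[0,0,0,0,0,0.6,-1],[0,0,0,0,0,1.2,-1],[0,0,0,0,0,1.8,-1],[0,0,0,0,0,2.2,-1],[0,0,0,0,0,2.2,-1]]'
```

```text
time_s: 13.6
ee_pos: [0.5356, 0.0857, 0.0626]
orientation: [3.142, -0.0, 1.645]
ft_force: [-0.3, 0.1, -0.6]
grip_width: 0.0199
grasp_force: 59.8
```

```bash
python3 -m handwheel '[[0,0,0,0,0,0.4,-1],[0,0,0,0,0,0.8,-1],[0,0,0,0,0,1,-1],[0,0,0,0,0,1,-1]]'
```

```text
time_s: 14.0
ee_pos: [0.5358, 0.0857, 0.0622]
orientation: [3.141, -0.0, 1.645]
ft_force: [-3.4, -0.1, 7.9]
grip_width: 0.0198
grasp_force: 60.8
```

```bash
python3 -m handwheel '[[0,0,0,0,0,0,-0.1],[0,0,0,0,0,0,-0.1],[0,0,0,0,0,0,-0.1],[0,0,0,0,0,0,-0.1],[0,0,0,0,0,-15,-0.1],[0,0,0,0,0,-40,-0.1],[0,0,0,0,0,-80,-0.1],[0,0,0,0,0,-120,-0.1],[0,0,0,0,0,-130,-0.1],[0,0,0,0,0,-130,-0.1]]'
python3 - <<'E'
from h import *
w=cap('wrist');P=cloud(w);z=P[...,2]
d=np.hypot(P[...,0]-.5363,P[...,1]-.0856);m=(d<.014)&(z>.06)&(z<.075);print('head',m.sum(),np.median(z[m]),cv2.minEnclosingCircle((P[m][:,:2]*1000).astype(np.float32)))
pl=P[m];A=np.c_[pl[:,:2]-pl[:,:2].mean(0),np.ones(len(pl))];print('tilt',np.linalg.lstsq(A,pl[:,2],rcond=None)[0])
t=cap('top')
for n,c in(('w',w),('t',t)):
  P=cloud(c);z=P[...,2]
  for p in([.5418,.0106],[.5308,.1602]):
    d=np.hypot(P[...,0]-p[0],P[...,1]-p[1]);m=(d<.0175)&(z>.08)&(z<.1);print(n,m.sum(),np.percentile(z[m],[10,50,90]) if m.sum() else '')
im=np.hstack([cv2.resize(w['color'],(400,300)),cv2.resize(t['color'][140:300,110:323],(400,300))])[...,::-1]
cv2.imwrite('pics/end.png',im);print(robot.sense()['ft_force'])
E
```

```text
time_s: 15.0
ee_pos: [0.5368, 0.0859, 0.1933]
orientation: [3.138, -0.0, 1.645]
ft_force: [-0.9, 0.3, -0.7]
grip_width: 0.0386
grasp_force: 0.0
head 407 0.06504053155201082 ((536.6046752929688, 86.02622985839844), 11.081154823303223)
tilt [-0.0035312  -0.02708564  0.06493109]
w 1057 [0.08390072 0.09203402 0.09330629]
w 831 [0.09076819 0.0922559  0.09319362]
t 100 [0.08776683 0.09127596 0.09328146]
t 118 [0.08797118 0.09101725 0.09464339]
[-0.47564213 -0.03577211 -0.54720161]
```

View pics/end.png

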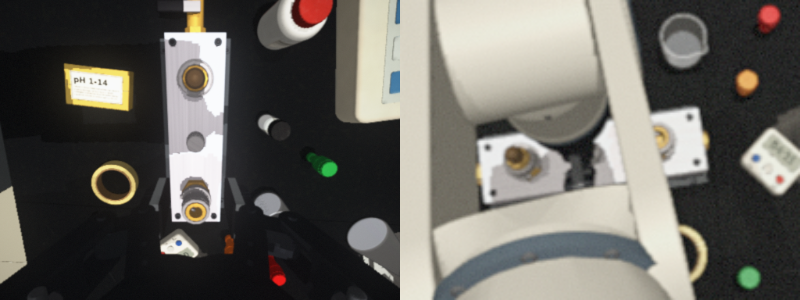

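The plug head is in the parking bore at (196,142), with its top at 65 mm, upright and centred. Both sleeves stand at 92 mm, the silencer is in place at (195,78), and the robot is clear.

```bash
python3 -c "
from rig import finish_job
print(finish_job())"
```

```text
the job is handed in; nothing more can be done
None
```

The job is handed in: the blanking plug is out of coupling b and fully home, upright, in the parking bore, both sleeves are up, the silencer is still locked in coupling a, and the hand-in returned no verdict.

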